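# Slide the chopping board onto its locating pins

### The arm

A 6-joint arm with a two-finger parallel gripper is mounted at the origin on a cart in front of the work surface, level with it; the furniture and walls round the work are solid. World frame = base frame: x ahead of the robot, y to its left, z up, the work surface at z = 0. Lengths are in m, angles in rad, forces in N, time in s.
With the tool pointing down it reaches from about 0.3 to 0.875 m from the base axis. Payload 6.4 kg.
Tool frame: the origin (TCP) lies at the very end of the fingers, on their centre line; the grasp point (between the pads) lies 19 mm behind it; z points along the fingers, y is the line along which they close (so a half turn about z gives the same grasp; the last joint's range is limited). The gripper opens to 85 mm and grips with 20 to 120 N. Pads are 22 mm wide; open, the fingers measure 114 mm over their backs; the gripper's body (76 mm by 85 mm) begins 54 mm behind the grasp point. The pads swing forward as they close: fully open they stand 13 mm farther back than shut.
Start: joints at [1.006, 0.181, 1.607, -0, 1.354, -0.206], TCP at [0.202, 0.538, 0.231] pointing down, gripper open.
Joint ranges: [-2.99, 2.99], [-0.89, 2.07], [0.3, 2.58], [-1.14, 4.28], [0, 2.63], [-3.12, 3.12]. Speed limits (rad/s): [2.57, 2.57, 3.01, 3.14, 3.14, 3.14].

### API

Orientations are given as a unit quaternion [w, x, y, z].
In Python, from bench import telemetry, camera, ctrl, spotter gives the robot as it stands.
- The arm moves only by the tool send_rows, never from a script. Its argument "series" is a list of rows, each a list of 3 entries, a list of its own where there are three numbers: the turn, a rotation vector about the world's x, y, z in degrees, then the shift along the world's x, y, z in mm, then the closure, from -1 (fully open) to 1 (shut), so that 0 is half open. In form: [[[rx, ry, rz], [dx, dy, dz], gripper], ...]. A call has 1 to 10 rows; each row is the pose to reach, as a shift and turn from the pose commanded when the call began; what a row does not reach only later rows make up. A row lasts 1/8 s, in which the tool goes at most 62.5 mm and 10.7 degrees, less where a joint would pass 70% of its speed; a pose out of reach is approached as far as the arm can. A call with a gripper value outside its range is refused whole. The fingers move at their own pace and stop on an object; the grip force is fixed at half the most. Time passes only in rows, so rows that repeat a pose let the fingers close. It gives the time, the measured TCP pose, the force, the opening and the grip force at its end, in the units of the state.
- telemetry.get_obs(): the state, without advancing time (a new reading comes with each control period).
- camera(name): name is "scene" or "top" or "wrist"; returns a dict with "pixels" (384x512x3 uint8, red, green, blue), "camera_matrix" (3x3 intrinsics, pixels), "xyz" and "orientation" of the camera in the world. Camera axes: x right, y up, looking along -z (the intrinsics and any distortion apply to the point x, -y, -z); pixel columns grow to the right and rows downward; lengths in m; the calibration is good to about 2 mm. A picture is of the moment at which its call begins. There is no depth.
- ctrl.hand_in(): hands the job in; it is judged then, once.
Trained networks look in the newest picture that a camera, given by its name, has taken for a name from the list of things; names that differ only in an ending like _2 or _b are one class to them, and where a whole thing is asked for, a point or a joint stands for the part that bears it (a point fixed in the world has none). Each returns a list of dicts, best first, with "conf" (0 to 1); they miss things now and then, are a little off and sometimes report something else, mostly with a low value. They report only what shows in the picture. A call takes as long as a camera call. They do not tell look-alikes from the thing itself.
- spotter.boxes_of(thing, camera): "xyz" ([x, y, z] in m, in world coordinates, good to about 4 mm: the middle of the surface that is visible of it).
- spotter.landmark_of(thing, camera): "xyz" ([x, y, z] in m, in world coordinates, good to about 4 mm: a listed point, or the origin of a listed thing).
The state is a dict: "time_s": time; "q": joint angles; "dq": joint speeds; "joint_efforts": joint torques, N m; "eef_pos": TCP position; "eef_rot": TCP orientation; "wrist_force": force on the tool from outside, world axes, zero at the start; "torque": the same for the moment, N m; "opening": opening from 0.0 (shut) to 1.0 (fully open); "grasp_force": force on a finger pad.
Only numpy, scipy, OpenCV 4.12 (cv2) and the standard library are available. Lean on these libraries where they do the work, as an engineer would, in place of code of your own. Each camera call takes 0.05 s, during which the arm holds its last target. There are 200 camera calls.

### The job

The green chopping board was put down carelessly: it lies askew on top of the two locating pins of its steel base, and a spice jar stands on the base in its way. Lift the jar off and stand it upright on the bare worktop, clear of the base; then, without picking the board up, slide it back and to the left until both its holes find the pins and it drops flat onto the base. Leave the salt shaker where it stands.

Things in the scene. Friction and masses are not known exactly. Their poses are not given: they have to be found in the camera images.
- base: Steel base of the board, fixed (rubber feet). Origin at worktop height; x to its rear (away from the robot), y to its left, z up. Sheet from x = -130 to +100 mm, y = -170 to +170 mm, upper face at z = 5 mm. Along its rear an upright lip: front face at x = 97 mm, top at z = 38 mm. Seated, the board's centre is at x = 9.5, y = 0, z = 12.5 mm in this frame (about 5 mm higher while it rides on the pins).
- pin_left (a point): Centre of the top of the left locating pin, part of the base, hidden under the board: upright, 12 mm in diameter, bevelled top 8.5 mm above the sheet; at x = 45, y = +55 mm in the base's frame.
- pin_right (a point): The same of the right locating pin, at x = 45, y = -55 mm in the base's frame.
- board_center (a point): Centre (half-way through the thickness) of the loose green plastic chopping board: 175 mm (x, front to rear) by 260 mm (y) by 15 mm, corners rounded to 20 mm, 0.3 to 0.55 kg; x, y, z as the base's when seated. A 26 x 90 mm hand slot runs along y at x = -58 mm. It slides under some 2 to 7 N; 15 N squares it against the lip.
- board: The board; origin at the centre of its underside. At the start its rear rests on the pin tops and its front edge on the sheet (tilted about 3 degrees), up to 35 mm short of the lip, 42 to 62 mm too far right, up to 0.08 rad askew. Flat against the lip, its holes are in line with the pins from front to back; slid left along the lip it drops over both pins and then stops dead.
- hole_left (a point): Centre, at the upper face, of the board's left pin hole, for the left pin: a slot right through, 22 mm in x by 16 mm in y; at x = 35.5, y = +55 mm in the board's frame.
- hole_right (a point): Centre, at the upper face, of the board's right pin hole, for the right pin: round, 16 mm, right through; at x = 35.5, y = -55 mm in the board's frame.
- jar_center (a point): Centre (half-way up) of the loose spice jar with a red cap that stands on the left of the steel base, in the board's way: 45 mm in diameter, 106 mm tall, under 0.3 kg; z along its height. Three like jars at the back of the worktop are not part of the job.
- jar: The same spice jar; origin at the centre of its underside.
- salt_center (a point): Centre of the small grey salt shaker, 44 mm in diameter, 90 mm tall, standing on the wooden chopping board at the right; loose, leave it alone.
Mind the look-alikes: they are no part of the job. What is shaped like the jar but purple is not meant.

How it is judged:
By the outcome, as a careful person would: the job done as asked, in the order asked, and still so for the second after the job is handed in, with the robot touching nothing.
It also fails if it takes over 67 s, if anything falls off the work surface, if the arm or the gripper's body presses on something with over 40 N, if the wrist force passes 120 N, or if a joint passes its speed limit or range.

## Working session

There is one attempt and no reset: what is moved stays moved. The work goes in short steps, Python scripts to look and compute and a tool call to move; the robot and the scene stay as the last step left them, time stands still between calls to the robot, and variables do not carry over. Pictures are saved under pics/ and viewed, at most 10 in all, crops included, and the job is handed in when it is done.

Besides the shell and the picture viewer there is one more tool, called after "Emit:" as a command line: name --argument value ..., lists and objects as JSON in quotes. send_rows: Moves the arm, as the interface text tells. Its arguments: {"type":"object","properties":{"series":{"type":"array","items":{"type":"array"}}},"required":["series"]}

```bash
mkdir -p pics
cat > h.py <<'E'
import numpy as np,cv2
from bench import telemetry,camera,ctrl,spotter
from scipy.spatial.transform import Rotation as R
def rot(o):
    o=np.array(o,float)
    return o if o.shape==(3,3) else R.from_quat(o[[1,2,3,0]]).as_matrix()
def ray(c,u,v,z):
    K=np.array(c["camera_matrix"]);d=np.linalg.inv(K)@[u,v,1];d=rot(c["orientation"])@[d[0],-d[1],-d[2]]
    p=np.array(c["xyz"]);return p+d*(z-p[2])/d[2]
def pix(c,P):
    q=rot(c["orientation"]).T@(np.array(P)-c["xyz"]);k=np.array(c["camera_matrix"])@[q[0],-q[1],-q[2]];return k[:2]/k[2]
def save(c,n):cv2.imwrite(f"pics/{n}.png",c["pixels"][:,:,::-1])
E
python3 - <<'E'
from h import *
np.set_printoptions(precision=4,suppress=True)
ims=[]
for n in("scene","top"):
    c=camera(n);ims.append(c["pixels"]);print(n,{k:v for k,v in c.items() if k!="pixels"})
    for t in("base","board_center","board","hole_left","hole_right","jar_center","jar","salt_center"):
        for d in spotter.landmark_of(t,n)[:3]:print(t,np.round(d["xyz"],4),round(d["conf"],2),pix(c,d["xyz"]).round())
    save(c,n+"0")
print(telemetry.get_obs())
E
```

```text
scene {'camera_matrix': array([[410.3885,   0.    , 249.266 ],
       [  0.    , 410.3885, 187.0688],
       [  0.    ,   0.    ,   1.    ]]), 'xyz': array([-0.092 , -0.922 ,  0.6564]), 'orientation': array([ 0.8232,  0.4836, -0.1457, -0.2595])}
base [ 0.5722  0.0305 -0.0001] 0.6 [253. 188.]
board_center [ 0.5653 -0.0114  0.0181] 0.73 [259. 189.]
board [ 0.563  -0.017   0.0066] 0.68 [259. 193.]
hole_left [0.5983 0.0406 0.0284] 0.72 [258. 177.]
hole_right [ 0.602  -0.0677  0.0238] 0.94 [279. 191.]
jar_center [0.3744 0.1284 0.0532] 0.56 [183. 179.]
jar [0.3698 0.1266 0.0015] 0.92 [184. 194.]
jar [0.5375 0.1567 0.0046] 0.72 [224. 175.]
salt_center [ 0.4817 -0.3584  0.0675] 0.59 [316. 240.]
top {'camera_matrix': array([[439.2874,   0.    , 261.7451],
       [  0.    , 439.2874, 198.3056],
       [  0.    ,   0.    ,   1.    ]]), 'xyz': array([0.1566, 0.0208, 1.3962]), 'orientation': array([-0.6331, -0.0812,  0.1016,  0.7631])}
base [ 0.5755  0.0299 -0.0003] 0.74 [234. 187.]
board [ 0.5641 -0.0133  0.0119] 0.9 [247. 187.]
hole_left [0.5994 0.0398 0.0274] 0.97 [229. 179.]
hole_right [ 0.6004 -0.0686  0.0269] 0.84 [262. 173.]
jar_center [0.3692 0.1337 0.0546] 0.79 [211. 252.]
jar_center [0.531  0.1591 0.0603] 0.58 [194. 203.]
jar [0.5329 0.1599 0.0056] 0.82 [196. 206.]
jar [0.3712 0.1282 0.0008] 0.68 [214. 253.]
salt_center [ 0.4826 -0.3574  0.0692] 0.73 [359. 187.]
salt_center [0.6182 0.0872 0.0168] 0.68 [214. 177.]
{'time_s': 0.9, 'q': array([ 1.0057,  0.1808,  1.607 , -0.    ,  1.3538, -0.2063]), 'dq': array([ 0.0002,  0.0001,  0.0001,  0.0007,  0.0007, -0.001 ]), 'joint_efforts': array([ -0.0008, -44.4832, -35.1684,  -0.0005,   0.0003,  -0.    ]), 'eef_pos': array([0.2019, 0.5384, 0.2313]), 'eef_rot': array([0.    , 0.1784, 0.984 , 0.    ]), 'wrist_force': array([0.1336, 0.2378, 0.2245]), 'torque': array([ 0.0148, -0.0142,  0.008 ]), 'grasp_force': 0.0, 'opening': 0.9976200824304228}
```

View pics/top0.png

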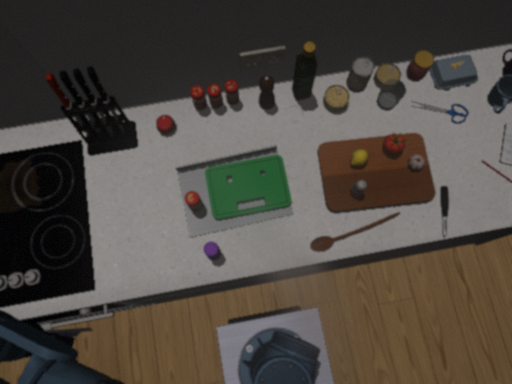

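View pics/scene0.png

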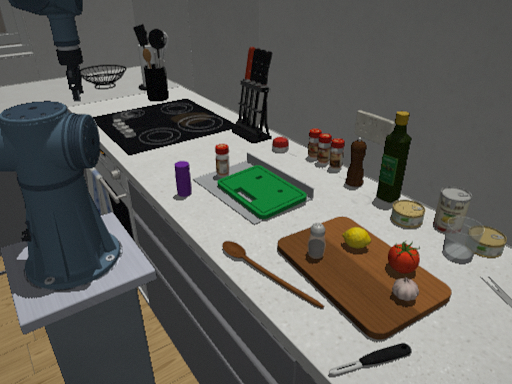

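Candidates: the red-capped jar on the base, top px (193,200); the purple jar (212,250); three red-capped jars at the rear (198/214/231, 92); and a red lid (165,123). I choose the one on the sheet at (193,200), near (0.532, 0.159). Next is a close crop to check it, plus the base yaw.

Run:
```python
from h import *
np.set_printoptions(precision=4,suppress=True)
c=camera("top");im=c["pixels"][:,:,::-1]
g=im.astype(int);m=((g[:,:,1]>g[:,:,2]+30)&(g[:,:,1]>g[:,:,0]+20)).astype(np.uint8)
m[:140]=0;m[225:]=0;m[:,:170]=0;m[:,310:]=0
cn=max(cv2.findContours(m,0,1)[0],key=cv2.contourArea)
W=np.array([ray(c,*p[0],0.02)[:2] for p in cn],np.float32)*1000
print("board rect",cv2.minAreaRect(W))
x0,y0,s=160,130,5
cr=cv2.resize(im[y0:y0+115,x0:x0+150],None,fx=s,fy=s,interpolation=cv2.INTER_CUBIC)
cr=np.clip(cr*1.5,0,255).astype(np.uint8)
def draw(yaw,col,o=(0.574,0.030)):
    r=np.array([[np.cos(yaw),-np.sin(yaw)],[np.sin(yaw),np.cos(yaw)]])
    for pts,z in(([(-.13,-.17),(.1,-.17),(.1,.17),(-.13,.17)],.005),([(.097,-.17),(.097,.17)],.038)):
        q=[((pix(c,[*(r@p+o),z])-[x0,y0]+.5)*s).astype(int) for p in pts]
        cv2.polylines(cr,[np.array(q)],True,col,1)
draw(0,(255,0,255));draw(-0.08,(255,255,0)) 
cv2.imwrite("pics/crop.png",cr)
```

```text
board rect ((566.02978515625, -15.361465454101562), (177.7916259765625, 257.2819519042969), 0.1776425540447235)
```

View pics/crop.png

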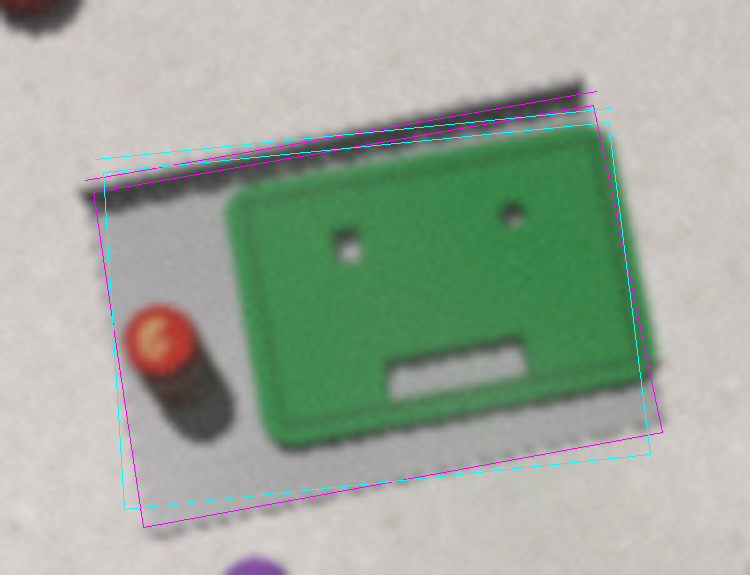

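The crop confirms the red-capped jar on the sheet (crop px 160,340), with the purple jar well in front of it (255,570). The base yaw is about +0.03 and the board's about 0. Moving above the jar now.

Emit:
send_rows --series '[[[0, 0, 22], [330, -379, 0], -1], [[0, 0, 22], [330, -379, 0], -1], [[0, 0, 22], [330, -379, 0], -1], [[0, 0, 22], [330, -379, 0], -1], [[0, 0, 22], [330, -379, 0], -1], [[0, 0, 22], [330, -379, 0], -1], [[0, 0, 22], [330, -379, 0], -1], [[0, 0, 22], [330, -379, 0], -1], [[0, 0, 22], [330, -379, 0], -1], [[0, 0, 22], [330, -379, 0], -1]]'

```text
time_s: 2.2
eef_pos: [0.532, 0.1589, 0.231]
eef_rot: [-0.0, -0.012, 1.0, 0.0]
wrist_force: [-0.9, 0.4, 0.2]
opening: 0.999
grasp_force: 0.0
```

Run:
```python
from h import *
np.set_printoptions(precision=4,suppress=True)
for n in("wrist","scene"):
    c=camera(n)
    for t in("jar","jar_center","base","hole_left","hole_right"):
        for d in spotter.landmark_of(t,n)[:2]:print(n,t,np.round(d["xyz"],4),round(d["conf"],2),pix(c,d["xyz"]).round())
    if n=="wrist":save(c,"w1")
o=telemetry.get_obs();print(o["time_s"],o["eef_pos"],rot(o["eef_rot"])[:,1])
```

```text
wrist jar [0.3704 0.1282 0.0027] 0.87 [226.  13.]
wrist jar [0.5338 0.1626 0.0019] 0.84 [254. 164.]
wrist jar_center [0.5371 0.159  0.0573] 0.57 [251. 178.]
wrist hole_left [0.5993 0.0399 0.0256] 0.85 [152. 219.]
wrist hole_right [ 0.6008 -0.0693  0.0284] 0.91 [ 60. 219.]
scene jar [0.3706 0.13   0.0002] 0.84 [183. 194.]
scene jar [0.5317 0.1615 0.009 ] 0.81 [221. 174.]
scene jar_center [0.3746 0.1278 0.0556] 0.92 [183. 178.]
scene jar_center [0.5346 0.162  0.0553] 0.91 [221. 161.]
scene base [0.5735 0.0309 0.0009] 0.68 [253. 188.]
scene base [0.6183 0.0906 0.0096] 0.31 [254. 175.]
scene hole_left [0.5951 0.0418 0.0277] 0.73 [257. 177.]
scene hole_right [ 0.5992 -0.0651  0.0255] 0.97 [278. 191.]
scene hole_right [ 0.5655 -0.0183  0.0064] 0.26 [260. 193.]
2.8 [0.5318 0.1597 0.2314] [-0.0256  0.9997  0.    ]
```

View pics/w1.png

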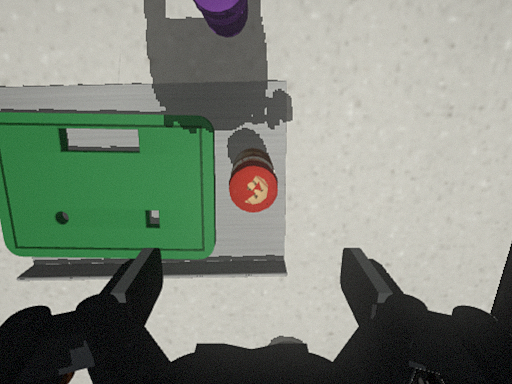

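The wrist view shows the jar cap at (253,187) between the finger lines, the board to its left and the purple jar at the top edge. Descending and gripping.

Emit:
send_rows --series '[[[0, 0, 0], [2, 2, -60], -1], [[0, 0, 0], [2, 2, -110], -1], [[0, 0, 0], [2, 2, -150], -1], [[0, 0, 0], [2, 2, -168], -1], [[0, 0, 0], [2, 2, -168], 1], [[0, 0, 0], [2, 2, -168], 1], [[0, 0, 0], [2, 2, -168], 1], [[0, 0, 0], [2, 2, -168], 1], [[0, 0, 0], [2, 2, -168], 1], [[0, 0, 0], [2, 2, -168], 1]]'

```text
time_s: 4.05
eef_pos: [0.5357, 0.1614, 0.0656]
eef_rot: [0.002, -0.013, 1.0, 0.0]
wrist_force: [-0.1, -0.7, 6.7]
opening: 0.509
grasp_force: 60.8
```

Emit:
send_rows --series '[[[0, 0, 0], [0, 0, 30], 1], [[0, 0, 0], [0, 0, 60], 1], [[0, 0, 0], [-5, 40, 60], 1], [[0, 0, 0], [-15, 90, 60], 1], [[0, 0, 0], [-20, 130, 60], 1], [[0, 0, 0], [-20, 140, 55], 1], [[0, 0, 0], [-20, 140, 30], 1], [[0, 0, 0], [-20, 140, 10], 1], [[0, 0, 0], [-20, 140, 2], 1], [[0, 0, 0], [-20, 140, 0], 1]]'

```text
time_s: 5.3
eef_pos: [0.5138, 0.3008, 0.0627]
eef_rot: [-0.001, -0.012, 1.0, -0.0]
wrist_force: [0.5, -0.2, -0.4]
opening: 0.508
grasp_force: 61.4
```

Emit:
send_rows --series '[[[0, 0, 0], [0, 0, -1], 1], [[0, 0, 0], [0, 0, -2], 1], [[0, 0, 0], [0, 0, -2], 1]]'

```text
time_s: 5.68
eef_pos: [0.5142, 0.3015, 0.0618]
eef_rot: [0.0, -0.013, 1.0, 0.0]
wrist_force: [0.6, 0.1, -1.4]
opening: 0.505
grasp_force: 61.4
```

Emit:
send_rows --series '[[[0, 0, 0], [0, 0, -1], 1], [[0, 0, 0], [0, 0, -2], 1], [[0, 0, 0], [0, 0, -2], 1]]'

```text
time_s: 6.05
eef_pos: [0.5144, 0.3015, 0.0606]
eef_rot: [0.0, -0.013, 1.0, 0.0]
wrist_force: [-2.3, -1.8, 5.9]
opening: 0.506
grasp_force: 62.0
```

Emit:
send_rows --series '[[[0, 0, 0], [0, 0, 0], -1], [[0, 0, 0], [0, 0, 0], -1], [[0, 0, 0], [0, 0, 0], -1], [[0, 0, 0], [0, 0, 0], -1], [[0, 0, 0], [0, 0, 0], -1], [[0, 0, 0], [0, 0, 40], -1], [[0, 0, 0], [0, 0, 90], -1], [[0, 0, 0], [0, 0, 140], -1], [[0, 0, 0], [0, 0, 160], -1], [[0, 0, 0], [0, 0, 160], -1]]'

```text
time_s: 7.3
eef_pos: [0.5151, 0.3018, 0.2214]
eef_rot: [0.002, -0.013, 1.0, 0.001]
wrist_force: [0.4, -0.0, -0.5]
opening: 0.998
grasp_force: 0.0
```

Run:
```python
from h import *
np.set_printoptions(precision=4,suppress=True)
B=[]
for n in("top","scene"):
  for k in range(3):
    c=camera(n)
    for t in("jar","hole_left","hole_right","base","board"):
        print(n,t,[(np.round(d["xyz"],4),round(d["conf"],2)) for d in spotter.landmark_of(t,n)[:(3 if t=="jar" else 1)]])
  if n=="scene":save(c,"s2")
  else:
    im=c["pixels"][:,:,::-1];x0,y0,s=160,130,5
    cr=cv2.resize(im[y0:y0+115,x0:x0+150],None,fx=s,fy=s,interpolation=cv2.INTER_CUBIC)
    cr=np.clip(cr*1.5,0,255).astype(np.uint8)
    yaw=.033;r=np.array([[np.cos(yaw),-np.sin(yaw)],[np.sin(yaw),np.cos(yaw)]])
    for pts,z in(([(-.13,-.17),(.1,-.17),(.1,.17),(-.13,.17)],.005),([(.097,-.17),(.097,.17)],.038)):
        q=[((pix(c,[*(r@p+(.5735,.0305)),z])-[x0,y0]+.5)*s).astype(int) for p in pts]
        cv2.polylines(cr,[np.array(q)],True,(255,0,255),1)
    cv2.imwrite("pics/crop2.png",cr)
```

```text
top jar [(array([0.3738, 0.1284, 0.0005]), 0.69), (array([0.5133, 0.2986, 0.0007]), 0.51)]
top hole_left [(array([0.5974, 0.0361, 0.0331]), 0.85)]
top hole_right []
top base [(array([ 0.5743,  0.0299, -0.0029]), 0.66)]
top board [(array([ 0.5647, -0.0131,  0.0078]), 0.68)]
top jar [(array([0.5105, 0.2971, 0.0019]), 0.65), (array([0.375 , 0.1308, 0.0028]), 0.47)]
top hole_left [(array([0.5967, 0.0365, 0.0286]), 0.84)]
top hole_right [(array([ 0.6009, -0.0674,  0.0275]), 0.7)]
top base [(array([ 0.5733,  0.0316, -0.0026]), 0.79)]
top board [(array([ 0.5645, -0.0131,  0.0092]), 0.65)]
top jar [(array([0.3722, 0.1292, 0.0038]), 0.56), (array([0.5128, 0.2994, 0.0034]), 0.54)]
top hole_left [(array([0.598 , 0.0392, 0.0267]), 0.86)]
top hole_right [(array([ 0.6012, -0.0661,  0.0264]), 0.7)]
top base [(array([0.5739, 0.0305, 0.0003]), 0.96)]
top board [(array([ 0.5646, -0.0159,  0.0126]), 0.85)]
scene jar [(array([0.3713, 0.1296, 0.0018]), 0.79), (array([0.5138, 0.3008, 0.0004]), 0.75)]
scene hole_left [(array([0.5965, 0.0418, 0.0273]), 0.73)]
scene hole_right [(array([ 0.5978, -0.0671,  0.0252]), 0.65)]
scene base [(array([ 0.4795, -0.357 ,  0.0679]), 0.74)]
scene board [(array([ 0.5672, -0.0175,  0.0075]), 0.72)]
scene jar [(array([0.5166, 0.3001, 0.0008]), 0.74)]
scene hole_left [(array([0.6002, 0.0398, 0.0282]), 0.91)]
scene hole_right [(array([ 0.6013, -0.0669,  0.0269]), 0.81)]
scene base [(array([0.5737, 0.034 , 0.0034]), 0.93)]
scene board [(array([ 0.5655, -0.0176,  0.008 ]), 0.83)]
scene jar [(array([0.3731, 0.129 , 0.0017]), 0.93), (array([ 0.5132,  0.2961, -0.0011]), 0.91)]
scene hole_left [(array([0.5978, 0.0415, 0.0286]), 0.68)]
scene hole_right [(array([ 0.6013, -0.0688,  0.023 ]), 0.85)]
scene base [(array([0.5723, 0.0297, 0.0011]), 0.82)]
scene board [(array([ 0.5661, -0.018 ,  0.0073]), 0.65)]
```

View pics/crop2.png

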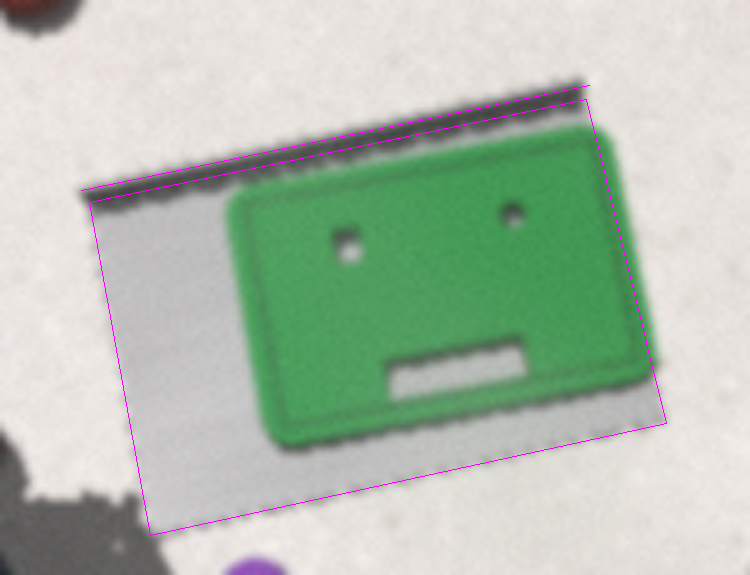

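View pics/s2.png

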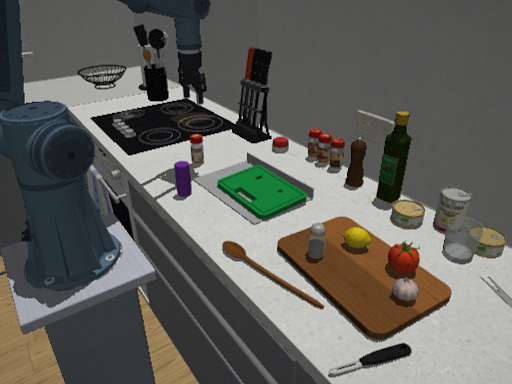

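The overlay fits the base: origin (0.5735, 0.0305), yaw 0.033. The jar stands upright on the worktop at scene px (197,150), near (0.513, 0.299). In the base frame the board is about 19 mm short and 47 mm too far right. Going in front of the board to push it back with the open fingers.

Emit:
send_rows --series '[[[0, 0, 0.5], [-15, -60, 0], -1], [[0, 0, 0.5], [-30, -120, 0], -1], [[0, 0, 0.5], [-45, -180, 0], -1], [[0, 0, 0.5], [-60, -240, 0], -1], [[0, 0, 0.5], [-75, -300, 0], -1], [[0, 0, 0.5], [-77, -323, -20], -1], [[0, 0, 0.5], [-77, -323, -80], -1], [[0, 0, 0.5], [-77, -323, -140], -1], [[0, 0, 0.5], [-77, -323, -190], -1], [[0, 0, 0.5], [-77, -323, -190], -1]]'

```text
time_s: 10.35
eef_pos: [0.4332, -0.0205, 0.0261]
eef_rot: [-0.004, -0.017, 1.0, 0.002]
wrist_force: [0.8, 0.8, 0.3]
opening: 0.996
grasp_force: 0.0
```

Emit:
send_rows --series '[[[0, 0, 0], [-12, 0, -10], -1], [[0, 0, 0], [-12, 0, -18], -1], [[0, 0, 0], [-12, 0, -22], -1], [[0, 0, 0], [-12, 0, -25], -1], [[0, 0, 0], [-12, 0, -25], -1]]'

```text
time_s: 10.98
eef_pos: [0.4252, -0.0217, 0.0045]
eef_rot: [0.0, -0.017, 1.0, -0.0]
wrist_force: [-0.0, -0.3, -0.4]
opening: 1.001
grasp_force: 0.0
```

Emit:
send_rows --series '[[[0, 0, 0], [0, 0, -3], -1], [[0, 0, 0], [0, 0, -5], -1], [[0, 0, 0], [0, 0, -6], -1], [[0, 0, 0], [0, 0, -6], -1]]'

```text
time_s: 11.48
eef_pos: [0.4248, -0.0216, -0.0018]
eef_rot: [-0.0, -0.017, 1.0, 0.0]
wrist_force: [-0.6, -0.2, 0.1]
opening: 0.997
grasp_force: 0.0
```

The tips do stand about 13 mm back when open, so they are near z = 11 mm. Pushing rearward.

Emit:
send_rows --series '[[[0, 0, 0], [20, 1, 0], -1], [[0, 0, 0], [34, 1, 0], -1], [[0, 0, 0], [40, 1, 0], -1], [[0, 0, 0], [44, 1, 0], -1], [[0, 0, 0], [48, 2, 0], -1], [[0, 0, 0], [51, 2, 0], -1], [[0, 0, 0], [54, 2, 0], -1], [[0, 0, 0], [54, 2, 0], -1]]'

```text
time_s: 12.48
eef_pos: [0.4791, -0.0195, -0.0018]
eef_rot: [0.0, -0.017, 1.0, 0.0]
wrist_force: [-1.8, -0.2, -1.2]
opening: 1.0
grasp_force: 0.6
```

Emit:
send_rows --series '[[[0, 0, 0], [2, 0, 0], -1], [[0, 0, 0], [4, 0, 0], -1], [[0, 0, 0], [6, 0, 0], -1], [[0, 0, 0], [6, 0, 0], -1]]'

```text
time_s: 12.98
eef_pos: [0.4853, -0.0197, -0.0016]
eef_rot: [0.0, -0.017, 1.0, -0.0]
wrist_force: [-0.4, 0.5, -0.4]
opening: 1.0
grasp_force: 0.6
```

Emit:
send_rows --series '[[[0, 0, 0], [2, 0, 0], -1], [[0, 0, 0], [4, 0, 0], -1], [[0, 0, 0], [5, 0, 0], -1], [[0, 0, 0], [5, 0, 0], -1]]'

```text
time_s: 13.48
eef_pos: [0.4857, -0.0195, -0.0023]
eef_rot: [-0.005, -0.017, 1.0, 0.0]
wrist_force: [-17.4, -4.2, 14.0]
opening: 1.004
grasp_force: 8.9
```

```bash
cat > b.py <<'E'
from h import *
np.set_printoptions(precision=1,suppress=True)
yaw=.033;Rb=np.array([[np.cos(yaw),-np.sin(yaw)],[np.sin(yaw),np.cos(yaw)]]);o=np.array([.5735,.0305])
import sys
for n in sys.argv[1:]:
  acc={}
  for k in range(3):
    c=camera(n)
    for t in("hole_left","hole_right","board"):
      for d in spotter.landmark_of(t,n)[:1]:
        if d["conf"]>.5: acc.setdefault(t,[]).append([*(Rb.T@(np.array(d["xyz"])[:2]-o)),d["xyz"][2]])
  print(n,{t:np.median(v,0)*1000 for t,v in acc.items()})
print(telemetry.get_obs()["time_s"])
E
python3 b.py top scene
```

```text
top {'hole_left': array([42.9,  9.2, 28.8]), 'hole_right': array([ 45.1, -97. ,  25.4])}
scene {'hole_left': array([42.4, 12. , 27.3]), 'hole_right': array([ 43.3, -93. ,  27.3]), 'board': array([  9.6, -44.6,   9.2])}
14.675
```

The board is squared against the lip at 17 N, with its holes at base x ≈ 44 and y about 44 mm to go. Moving round to the right side.

Emit:
send_rows --series '[[[0, 0, 0], [-15, 0, 0], -1], [[0, 0, -10], [-20, -5, 40], -1], [[0, 0, -20], [-10, -30, 80], -1], [[0, 0, -30], [20, -70, 80], -1], [[0, 0, -40], [50, -110, 80], -1], [[0, 0, -50], [80, -150, 80], -1], [[0, 0, -60], [90, -157, 80], -1], [[0, 0, -70], [90, -157, 80], -1], [[0, 0, -80], [90, -157, 80], -1], [[0, 0, -90], [90, -157, 80], -1]]'

```text
time_s: 15.92
eef_pos: [0.5804, -0.1768, 0.0786]
eef_rot: [0.001, 0.697, 0.717, 0.0]
wrist_force: [-0.6, -0.4, 0.5]
opening: 0.997
grasp_force: 0.0
```

Emit:
send_rows --series '[[[0, 0, 0], [0, 0, 0], -1], [[0, 0, 0], [0, 0, -40], -1], [[0, 0, 0], [0, 0, -70], -1], [[0, 0, 0], [0, 0, -79], -1], [[0, 0, 0], [0, 0, -79], -1]]'

```text
time_s: 16.55
eef_pos: [0.5799, -0.1766, -0.0007]
eef_rot: [-0.0, 0.694, 0.72, -0.0]
wrist_force: [0.1, 0.6, 0.6]
opening: 1.0
grasp_force: 0.0
```

Emit:
send_rows --series '[[[0, 0, 0], [0, 12, 0], -1], [[0, 0, 0], [-1, 20, 0], -1], [[0, 0, 0], [-1, 26, 0], -1], [[0, 0, 0], [-1, 32, 0], -1], [[0, 0, 0], [-1, 38, 0], -1], [[0, 0, 0], [-1, 44, 0], -1], [[0, 0, 0], [-2, 50, 0], -1], [[0, 0, 0], [-2, 54, 0], -1], [[0, 0, 0], [-2, 54, 0], -1]]'

```text
time_s: 17.68
eef_pos: [0.5785, -0.1229, -0.0]
eef_rot: [0.001, 0.695, 0.719, 0.0]
wrist_force: [-0.8, -3.3, 2.0]
opening: 1.0
grasp_force: 1.7
```

```bash
python3 b.py top scene
```

```text
top {'hole_left': array([41.4, 38.6, 31.1]), 'hole_right': array([ 44.3, -64.9,  27. ]), 'board': array([ 10.6, -11.3,   9.1])}
scene {'hole_left': array([42.5, 44.7, 29.6]), 'hole_right': array([ 44.3, -64.3,  26.7]), 'board': array([  7.8, -15.2,   8. ])}
18.875
```

Emit:
send_rows --series '[[[0, 0, 0], [0, 2, 0], -1], [[0, 0, 0], [0, 4, 0], -1], [[0, 0, 0], [0, 6, 0], -1], [[0, 0, 0], [0, 8, 0], -1], [[0, 0, 0], [0, 8, 0], -1]]'

```text
time_s: 19.5
eef_pos: [0.5774, -0.1145, -0.0009]
eef_rot: [-0.0, 0.695, 0.719, -0.0]
wrist_force: [-0.1, -4.9, 3.8]
opening: 1.0
grasp_force: 2.4
```

Emit:
send_rows --series '[[[0, 0, 0], [0, 1, 0], -1], [[0, 0, 0], [0, 2, 0], -1], [[0, 0, 0], [0, 3, 0], -1], [[0, 0, 0], [0, 3, 0], -1]]'

```text
time_s: 20.0
eef_pos: [0.5771, -0.1108, -0.0014]
eef_rot: [-0.001, 0.695, 0.719, -0.0]
wrist_force: [-0.2, -0.1, 0.7]
opening: 0.998
grasp_force: 0.2
```

```bash
python3 b.py top scene; python3 -c "
from h import *
c=camera('scene');cv2.imwrite('pics/s3.png',cv2.resize(c['pixels'][130:250,180:330,::-1],None,fx=5,fy=5,interpolation=2))"
```

```text
top {'hole_left': array([40.5, 53. , 20.3]), 'hole_right': array([ 46.3, -50.6,  19. ]), 'board': array([6.2, 1. , 3.9])}
scene {'hole_left': array([39. , 56.9, 20.5]), 'hole_right': array([ 46.7, -52.9,  16.7]), 'board': array([ 6.9, -0.5,  1.5])}
21.2
```

View pics/s3.png

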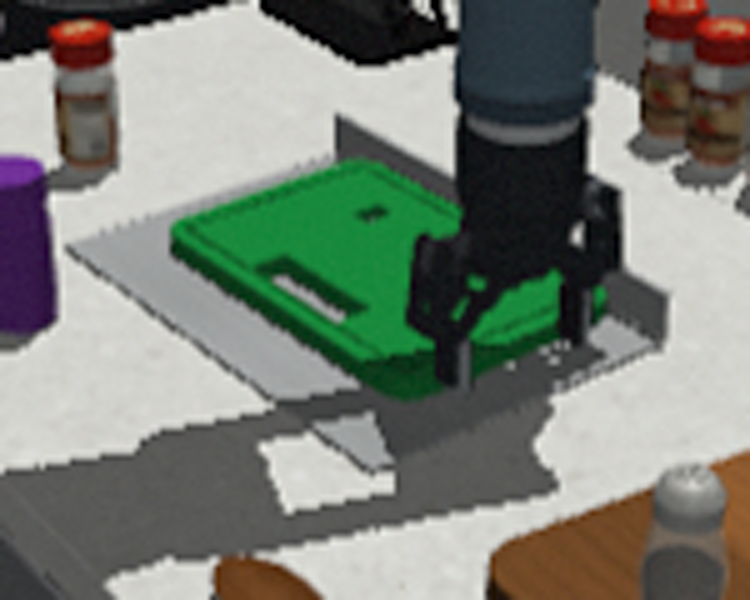

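The board has dropped onto the pins (holes at z ≈ 20). It is still slightly askew within the hole play, left side forward, so I'll square it from the front.

Emit:
send_rows --series '[[[0, 0, 0], [0, -20, 0], -1], [[0, 0, 10], [0, -20, 45], -1], [[0, 0, 20], [-10, -10, 90], -1], [[0, 0, 30], [-40, 30, 90], -1], [[0, 0, 40], [-70, 75, 90], -1], [[0, 0, 50], [-100, 120, 90], -1], [[0, 0, 60], [-125, 152, 90], -1], [[0, 0, 70], [-125, 152, 90], -1], [[0, 0, 80], [-125, 152, 90], -1], [[0, 0, 90], [-125, 152, 90], -1]]'

```text
time_s: 22.5
eef_pos: [0.4535, 0.0394, 0.0897]
eef_rot: [0.0, -0.02, 1.0, -0.0]
wrist_force: [0.7, 0.3, -0.6]
opening: 1.001
grasp_force: 0.0
```

```bash
python3 b.py top wrist scene; python3 -c "
from h import *
save(camera('wrist'),'w3');print(telemetry.get_obs()['eef_pos'])"
```

```text
top {'hole_left': array([39.4, 52.8, 21.2]), 'hole_right': array([ 46.1, -51.7,  19.9])}
wrist {'hole_right': array([ 6.8,  0.7, 11.1]), 'board': array([8.7, 1.3, 2.5])}
scene {'hole_left': array([42.2, 57.5, 16.7]), 'hole_right': array([ 45.5, -51.6,  17.5]), 'board': array([ 8.1, -0.8,  2.7])}
24.3
[0.45291444 0.04039577 0.08929166]
```

View pics/w3.png

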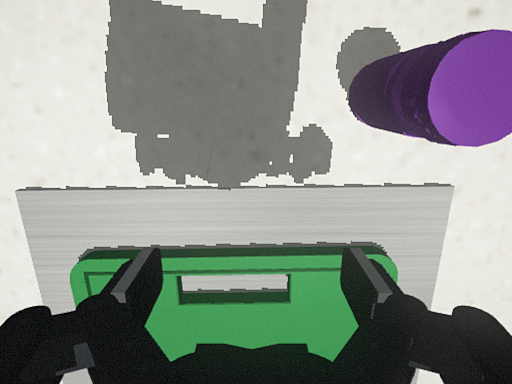

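Emit:
send_rows --series '[[[0, 0, 0], [0, 0, -40], -1], [[0, 0, 0], [0, 0, -75], -1], [[0, 0, 0], [0, 0, -91], -1], [[0, 0, 0], [10, 0, -91], -1], [[0, 0, 0], [18, 0, -91], -1], [[0, 0, 0], [23, 0, -91], -1], [[0, 0, 0], [27, 0, -91], -1], [[0, 0, 0], [30, 0, -91], -1], [[0, 0, 0], [30, 0, -91], -1]]'

```text
time_s: 25.48
eef_pos: [0.4825, 0.0406, -0.0018]
eef_rot: [-0.0, -0.017, 1.0, 0.0]
wrist_force: [-2.3, -0.5, 0.6]
opening: 1.003
grasp_force: 1.0
```

Emit:
send_rows --series '[[[0, 0, 0], [1, 0, 0], -1], [[0, 0, 0], [2, 0, 0], -1], [[0, 0, 0], [3, 0, 0], -1], [[0, 0, 0], [3, 0, 0], -1]]'

```text
time_s: 25.98
eef_pos: [0.4838, 0.041, -0.0023]
eef_rot: [-0.002, -0.017, 1.0, 0.0]
wrist_force: [-6.8, 1.7, 4.4]
opening: 0.995
grasp_force: 3.5
```

Emit:
send_rows --series '[[[0, 0, 0], [1, 0, 0], -1], [[0, 0, 0], [2, 0, 0], -1], [[0, 0, 0], [2, 0, 0], -1]]'

```text
time_s: 26.35
eef_pos: [0.4839, 0.0411, -0.0026]
eef_rot: [-0.004, -0.018, 1.0, 0.001]
wrist_force: [-12.8, 0.7, 10.6]
opening: 1.002
grasp_force: 6.4
```

Emit:
send_rows --series '[[[0, 0, 0], [-10, 0, 0], -1], [[0, 0, 0], [-25, -3, 0], -1], [[0, 0, 0], [-35, -5, 40], -1], [[0, 0, 0], [-35, -5, 100], -1], [[0, 0, 0], [-35, -5, 160], -1], [[0, 0, 0], [-50, -5, 220], -1], [[0, 0, 0], [-80, -5, 250], -1], [[0, 0, 0], [-100, -5, 250], -1], [[0, 0, 0], [-100, -5, 250], -1]]'

```text
time_s: 27.48
eef_pos: [0.3877, 0.0353, 0.2488]
eef_rot: [0.001, -0.017, 1.0, -0.0]
wrist_force: [0.9, 0.2, 0.1]
opening: 1.003
grasp_force: 0.0
```

```bash
python3 b.py top scene wrist; python3 -c "
from h import *
c=camera('scene')
a=cv2.resize(c['pixels'][120:270,170:345,::-1],None,fx=4,fy=4,interpolation=2)
cv2.imwrite('pics/s4.png',a)"
```

```text
top {'hole_left': array([41.1, 51.5, 21.3]), 'hole_right': array([ 47.9, -53.1,  18.6]), 'board': array([8.8, 2. , 3. ])}
scene {'hole_left': array([46.7, 58.3, 19.7]), 'hole_right': array([ 44.4, -52.7,  16.4]), 'board': array([9.3, 0.5, 3. ])}
wrist {'hole_left': array([41.8, 55.3, 17. ]), 'hole_right': array([ 46.8, -55.6,  20.6]), 'board': array([9.5, 2.4, 3.1])}
29.275
```

View pics/s4.png

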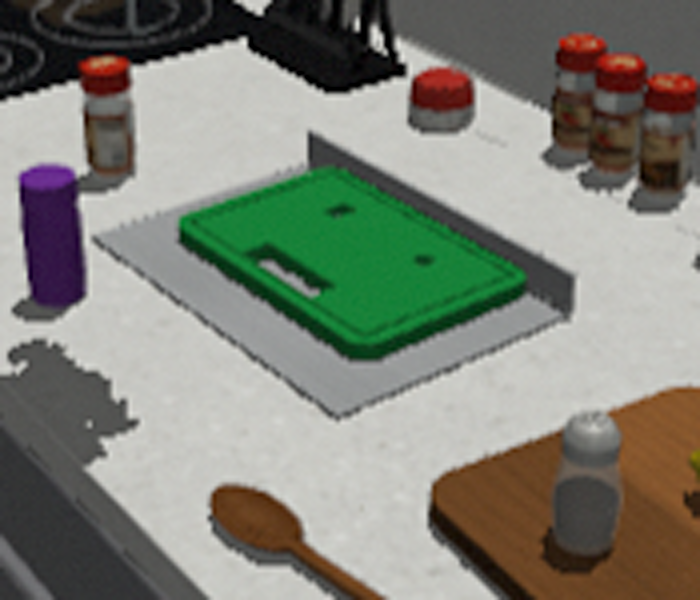

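The board lies flat and square against the lip (px 350,260), the jar stands upright on the worktop at (107,115), and the salt shaker hasn't moved (588,480). Handing in.

```bash
python3 -c "
from h import *
print(ctrl.hand_in())"
```

```text
the job is handed in; nothing more can be done
None
```

The job is handed in: the jar stands upright on the worktop left of the base, the board lies flat on both pins against the lip, and the salt shaker was not touched; it took about 29 s of the 67 s, and no verdict was shown.

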